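# Count the sample and release its label

### The job

The five steel sleeves on the bench scale's pan are a counting sample: press the scale's count key (second from the left in its row of five, as seen from the robot), then its enter key (the wide one at the right-hand end), then the larger of the two round buttons on top of the label printer to release the label. Press each with the fingertips, lightly but all the way down, and let it come back up before you press the next. While it weighs, do not touch the pan or the sleeves; press no other key or button, and leave everything else where it stands.

Things in the scene. Friction and masses are not known exactly. Their poses are not given: they have to be found in the camera images.
- scale: Bench counting scale, 330 mm deep (x), 310 wide (y), fixed. Origin: centre of its footprint, z up; front -x faces the robot. Front panel slopes up away from the robot at 12 degrees, front edge 50 mm high; 31 mm up the slope is a row of five dark keys 7 mm proud, 20 mm deep. Over 20 N on scale or keys is too hard.
- pan: The scale's steel weighing pan, 215 mm (x) by 300 mm (y), top face 105 mm above the table, front edge 85 mm behind the centre line of the keys. Origin: below its centre, 95 mm above the table; axes as the scale's. Carries the five sleeves.
- count_key_top (a point): Count key, second from the left in the scale's row of five, cap 26 x 20 mm, 60 mm left of the scale's middle: the centre of its cap's top face when up; z points out of the cap (square to the panel), x away from the person at the machine, y to that person's left.
- enter_key_top (a point): Enter key, the wide one at the right-hand end of the scale's row, cap 46 x 20 mm, 87 mm right of the scale's middle: the centre of its cap's top face when up; z points out of the cap (square to the panel), x away from the person at the machine, y to that person's left.
- count_key (a joint): The count key's travel: sinks 4 mm square to its face against a spring (1.5 N to start, 4.5 N fully down) and springs back; registers after 0.1 s at more than 2.5 mm down, counts as up again below 1 mm. Joint value: 0 up, 0.004 m fully down.
- enter_key (a joint): The enter key's travel: sinks 4 mm square to its face against a spring (1.5 N to start, 4.5 N fully down) and springs back; registers after 0.1 s at more than 2.5 mm down, counts as up again below 1 mm. Joint value: 0 up, 0.004 m fully down.
- power_key (a joint): Travel of the round power key, 20 mm across, left end of the row, 105 mm left of the scale's middle; same spring. Not to be pressed. Joint value: 0 up, 0.004 m fully down.
- units_key (a joint): Travel of the units key, middle of the row, 26 x 20 mm, 15 mm left of the scale's middle; same spring. Not to be pressed. Joint value: 0 up, 0.004 m fully down.
- tare_key (a joint): Travel of the tare key, fourth from the left, 26 x 20 mm, 30 mm right of the scale's middle; same spring. Not to be pressed. Joint value: 0 up, 0.004 m fully down.
- printer: Label printer, 240 mm deep (x), 190 wide (y), 155 high, left or right of the scale, fixed. Origin: centre of its footprint, z up; front -x, with the label slot, faces the robot. Two round dark buttons 7 mm proud on its flat top, 83 mm in front of its middle; a paper roll on the lid behind them. Over 20 N on printer or buttons is too hard.
- label_button_top (a point): Label button, the larger of the printer's two round buttons, 30 mm across, 42 mm right of the printer's middle: the centre of its cap's top face when up; z points out of the cap (square to the panel), x away from the person at the machine, y to that person's left.
- label_button (a joint): The label button's travel: sinks 4 mm square to its face against a spring (1.5 N to start, 4.5 N fully down) and springs back; registers after 0.1 s at more than 2.5 mm down, counts as up again below 1 mm. Joint value: 0 up, 0.004 m fully down.
- pause_button (a joint): Travel of the small pause button, 16 mm across, 25 mm left of the printer's middle; same spring. Not to be pressed. Joint value: 0 up, 0.004 m fully down.
- sleeve0: One of the five steel sleeves of the sample standing on the pan, 38 mm outside, 22 mm bore, 25 mm high, origin at the centre of its underside. Must stay as it is.
- sleeve1: One of the five steel sleeves of the sample standing on the pan, 38 mm outside, 22 mm bore, 25 mm high, origin at the centre of its underside. Must stay as it is.
- sleeve2: One of the five steel sleeves of the sample standing on the pan, 38 mm outside, 22 mm bore, 25 mm high, origin at the centre of its underside. Must stay as it is.
- sleeve3: One of the five steel sleeves of the sample standing on the pan, 38 mm outside, 22 mm bore, 25 mm high, origin at the centre of its underside. Must stay as it is.
- sleeve4: One of the five steel sleeves of the sample standing on the pan, 38 mm outside, 22 mm bore, 25 mm high, origin at the centre of its underside. Must stay as it is.
- label_roll: Spare roll of labels on the printer's lid, 76 mm across, 45 mm high, 102 to 118 mm behind the buttons (centre); origin under its centre. Bystander.
- oil_bottle: White bottle, 56 mm across, 140 mm high, origin under its centre. Bystander.
- screwdriver: Screwdriver lying on the table to the right of the machines, 190 mm long, origin under its middle. Bystander.
Not all that is in view belongs to the job. What is shaped like the sleeve4 but green or pink is not meant.

How it is judged:
On the way, in this order (a step that is already met when the one before it is completed fails the run):
1. the count key is pressed down by the fingers (value of joint count_key above 0.0025 m and contact force between the fingers and count_key above 0.5 N and value of joint each of enter_key, label_button below 0.001 m), for 0.1 s.
2. then, with the count key up again, the enter key is pressed down by the fingers (value of joint enter_key above 0.0025 m and contact force between the fingers and enter_key above 0.5 N and value of joint each of count_key, label_button below 0.001 m), for 0.1 s.
3. then, with both keys up again, the printer's large button is pressed down by the fingers (value of joint label_button above 0.0025 m and contact force between the fingers and label_button above 0.5 N and value of joint each of count_key, enter_key below 0.001 m), for 0.1 s.
At the end, for the whole second after the job is handed in: All keys and buttons are up again (less than 1 mm down), the sleeves lie within 5 mm of where they were on the pan, the roll, bottle and screwdriver within 15 mm, and all are at rest (value of joint each of count_key, enter_key, label_button, power_key, units_key, tare_key, pause_button below 0.001 m and distance of each of sleeve0, sleeve1, sleeve2, sleeve3, sleeve4 from where it was at the start of the episode below 0.005 m and distance of each of label_roll, oil_bottle, screwdriver from where it was at the start of the episode below 0.015 m and linear speed of each of sleeve0, sleeve1, sleeve2, sleeve3, sleeve4, label_roll, oil_bottle, screwdriver below 0.02 m/s); the robot touches nothing.
It fails at once if the scale or its keys are pushed with more than 20 N, or the printer or its buttons (contact force between any of the fingers, the arm and scale above 20 N or contact force between any of the fingers, the arm and printer above 20 N).
It fails at once if the robot touches the pan or a sleeve (contact force between any of the fingers, the arm and pan above 0.3 N or contact force between any of the fingers, the arm and sleeve0 above 0.3 N or contact force between any of the fingers, the arm and sleeve1 above 0.3 N or contact force between any of the fingers, the arm and sleeve2 above 0.3 N or contact force between any of the fingers, the arm and sleeve3 above 0.3 N or contact force between any of the fingers, the arm and sleeve4 above 0.3 N).
It fails at once if another key or button is pressed (more than 2 mm down) (value of joint any of power_key, units_key, tare_key, pause_button above 0.002 m).
It fails at once if a sleeve is moved (over 5 mm) or another loose thing is moved or lifted (over 15 mm) (distance of any of sleeve0, sleeve1, sleeve2, sleeve3, sleeve4 from where it was at the start of the episode above 0.005 m or distance of any of label_roll, oil_bottle, screwdriver from where it was at the start of the episode above 0.015 m).
It also fails if it takes over 58 s, if anything falls off the work surface, if the arm or the gripper's body presses on something with over 40 N, if the wrist force passes 120 N, or if a joint passes its speed limit or range.

### The arm

A 6-joint arm with a two-finger parallel gripper is mounted at the origin on the work surface. World frame = base frame: x ahead of the robot, y to its left, z up, the work surface at z = 0. Lengths are in m, angles in rad, forces in N, time in s.
With the tool pointing down it reaches from about 0.275 to 0.75 m from the base axis. Payload 10.2 kg.
Tool frame: the origin (TCP) lies midway between the tips of the shut fingers; the grasp point (between the pads) lies 19 mm behind it; z points along the fingers, y is the line along which they close (so a half turn about z gives the same grasp; the last joint's range is limited). The gripper opens to 85 mm and grips with 20 to 120 N. Pads are 22 mm wide; open, the fingers measure 114 mm over their backs; the gripper's body (76 mm by 85 mm) begins 54 mm behind the grasp point. The pads swing forward as they close: fully open they stand 13 mm farther back than shut.
Start: joints at [-1.405, 0.313, 1.498, -0, 1.331, -0.223], TCP at [0.199, -0.486, 0.231] pointing down, gripper open.
Joint ranges: [-2.94, 2.94], [-0.97, 2.17], [0.19, 2.56], [-1.23, 4.37], [0.02, 3.11], [-2.88, 2.88]. Speed limits (rad/s): [2.39, 2.39, 3.01, 3.14, 3.14, 3.14].

### API

Orientations are given as [roll, pitch, yaw] about the fixed x, y, z axes, in that order (R = Rz(yaw) Ry(pitch) Rx(roll)).
In Python, from rig import bot gives the robot as it stands.
- The arm moves only by the tool drive_tool, never from a script. Its argument "commands" is a list of rows, each a list of 7 numbers: the shift along the tool's x, y, z in mm, then the turn, a rotation vector about the tool's x, y, z in rad, then the finger opening in mm, from 0 to 85.4. In form: [[dx, dy, dz, rx, ry, rz, grip], ...]. A call has 1 to 12 rows; each row is the pose to reach, as a shift and turn from the pose commanded when the call began, along the tool's axes at that moment; what a row does not reach only later rows make up. A row lasts 1/8 s, in which the tool goes at most 62.5 mm and 10.7 degrees, less where a joint would pass 70% of its speed; a pose out of reach is approached as far as the arm can. A call with a gripper value outside its range is refused whole. The fingers move at their own pace and stop on an object; "newtons" is the grip in N (left out, the last holds). Time passes only in rows, so rows that repeat a pose let the fingers close. It gives the time, the measured TCP pose, the force, the opening and the grip force at its end, in the units of the state.
- bot.sense(): the state, without advancing time (a new reading comes with each control period).
- bot.snapshot(name): name is "scene" or "top"; returns a dict with "pixels" (420x560x3 uint8, red, green, blue), "fx", "fy", "cx", "cy" (pixels), "D" ([k1, k2, p1, p2, k3] as OpenCV has them; the pictures are not rectified), "rvec" (rotation vector, rad) and "tvec" (3), from world to camera coordinates, as OpenCV has them. Camera axes: x right, y down, z forward; pixel columns grow to the right and rows downward; lengths in m; the calibration is good to about 2 mm. A picture is of the moment at which its call begins. There is no depth.
- bot.hand_in(): hands the job in; it is judged then, once.
The state is a dict: "t": time; "joint_positions": joint angles; "joint_vel": joint speeds; "joint_torque": joint torques, N m; "tool_pos": TCP position; "eef_rot": TCP orientation; "force": force on the tool from outside, world axes, zero at the start; "ft_torque": the same for the moment, N m; "width": finger opening in m; "grasp_force": force on a finger pad.
Only numpy, scipy, OpenCV 4.12 (cv2) and the standard library are available. Lean on these libraries where they do the work, as an engineer would, in place of code of your own. Each camera call takes 0.05 s, during which the arm holds its last target. There are 200 camera calls.

## Working session

There is one attempt and no reset: what is moved stays moved. The work goes in short steps, Python scripts to look and compute and a tool call to move; the robot and the scene stay as the last step left them, time stands still between calls to the robot, and variables do not carry over. Pictures are saved under pics/ and viewed, at most 10 in all, crops included, and the job is handed in when it is done.

Besides the shell and the picture viewer there is one more tool, called after "Request:" in YAML: its name, and indented under it one key for each argument. drive_tool: Moves the arm, as the interface text tells. Its arguments: {"type":"object","properties":{"commands":{"type":"array"},"newtons":{"type":"number"}},"required":["commands"]}

```bash
mkdir -p pics
python3 - <<'E'
from rig import bot
import cv2,pickle
for n in("scene","top"):
    s=bot.snapshot(n); pickle.dump(s,open(n+".pkl","wb")); cv2.imwrite(f"pics/{n}.png",cv2.resize(s["pixels"][:,:,::-1],(800,600),interpolation=cv2.INTER_CUBIC))
    print({k:v for k,v in s.items() if k!="pixels"})
print(bot.sense())
E
```

```text
{'fx': 535.9471706639458, 'fy': 535.9471706639458, 'cx': 283.7533266384378, 'cy': 219.56685184947045, 'D': array([-0.10931074,  0.        ,  0.        ,  0.        ,  0.        ]), 'rvec': array([ 2.33092842,  0.92719055, -0.31907568]), 'tvec': array([-0.44930287, -0.25379306,  1.92049186])}
{'fx': 462.08229414337404, 'fy': 462.08229414337404, 'cx': 276.6556441137986, 'cy': 213.64724445289508, 'D': array([-0.14855441,  0.        ,  0.        ,  0.        ,  0.        ]), 'rvec': array([ 2.1978225 , -2.18219119,  0.07792836]), 'tvec': array([-0.0144435 ,  0.62196172,  1.39679574])}
{'t': 0.1, 'joint_positions': array([-1.40542173e+00,  3.13375175e-01,  1.49835404e+00,  1.34303425e-05,
        1.33100142e+00, -2.23414015e-01]), 'joint_vel': array([ 0.00052741,  0.00040702, -0.00161492, -0.00115597, -0.00081961,
        0.00126099]), 'joint_torque': array([ 2.47040116e-03, -4.12901974e+01, -2.60143143e+01, -2.24258065e-04,
        3.03013287e-03, -5.15983373e-06]), 'tool_pos': array([ 0.19895727, -0.48559487,  0.23080462]), 'eef_rot': array([-3.14048584e+00, -2.64850239e-04,  3.88785264e-01]), 'force': array([ 0.36240687, -0.87462212, -0.11933017]), 'ft_torque': array([ 0.04251575,  0.03642101, -0.02084323]), 'grasp_force': 0.0, 'width': 0.08512686965669237}
```

View pics/scene.png

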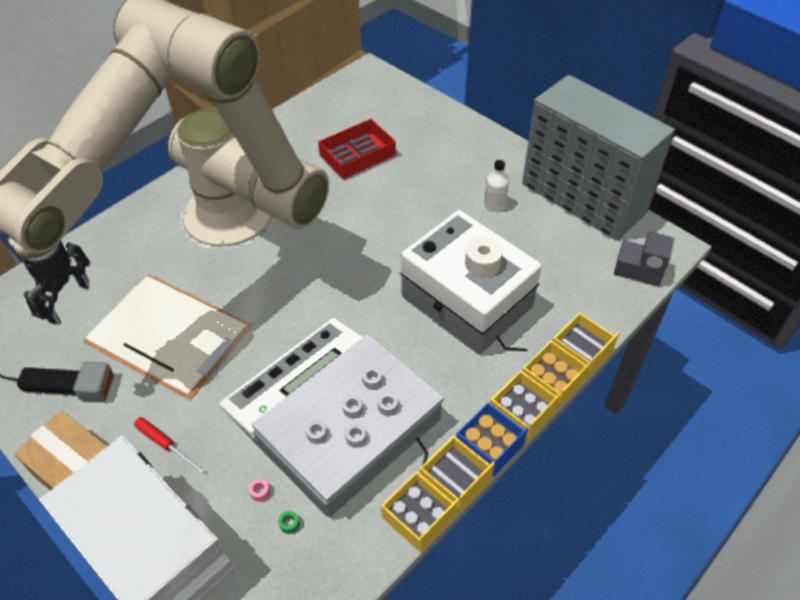

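View pics/top.png

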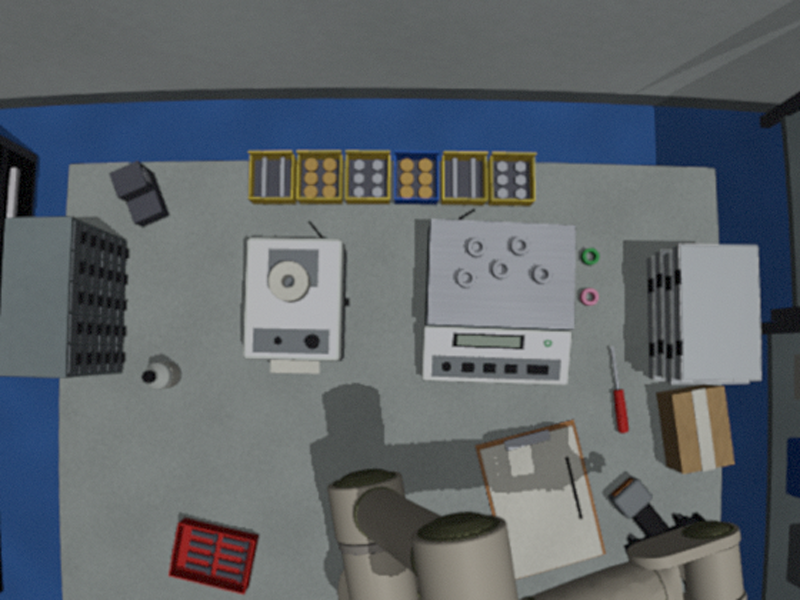

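Both views agree. In the top view (800x600), the key row runs from power (446,367) and count (468,367) to enter (538,370). The label button is at (311,341) and pause at (278,341). In the scene view, enter is at about (254,387), power (325,333), label (430,246) and pause (450,230). I'll fit both machine poses to the blob centroids.

```bash
cat > fit.py <<'E'
import cv2,pickle,numpy as np
from scipy.optimize import least_squares
c,s=np.cos(np.radians(12)),np.sin(np.radians(12))
kx,kz=-.165+.031*c-.007*s,.05+.031*s+.007*c
K=np.array([[kx,y,kz] for y in(.105,.06,.015,-.03,-.087)]); B=np.array([[-.083,.025,.162],[-.083,-.042,.162]])
G={"top":([(446,367),(468,367),(489,368),(511,369),(538,370)],[(278,341),(311,341)]),
"scene":([(325,333),(311,345),(295,357),(277,371),(254,387)],[(450,230),(430,246)])}
S={n:pickle.load(open(n+".pkl","rb")) for n in G}
def proj(n,P):
    q=S[n];M=np.array([[q["fx"],0,q["cx"]],[0,q["fy"],q["cy"]],[0,0,1]])
    return cv2.projectPoints(P,q["rvec"],q["tvec"],M,q["D"])[0][:,0]
def blob(n,g):
    im=cv2.GaussianBlur(cv2.cvtColor(S[n]["pixels"],cv2.COLOR_RGB2GRAY),(0,0),.5)
    u,v=[round(a*.7) for a in g]; w=im[v-3:v+4,u-3:u+4]; t=w.min()+22
    _,l,st,ce=cv2.connectedComponentsWithStats((im<t).astype(np.uint8))
    sub=l[v-3:v+4,u-3:u+4]; i=np.bincount(sub[sub>0]).argmax(); return ce[i],st[i,2:]
def world(p,P): 
    C,Z=np.cos(p[2]),np.sin(p[2]); return P@np.array([[C,Z,0],[-Z,C,0],[0,0,1]])+[p[0],p[1],0]
if __name__=="__main__":
  for j,P in enumerate((K,B)):
    D={n:[blob(n,g) for g in G[n][j]] for n in G}
    for n in G: print(n,[(np.round(a,1).tolist(),b.tolist()) for a,b in D[n]])
    for use in(["top"],["scene"],["top","scene"]):
        f=lambda p:np.concatenate([(proj(n,world(p,P))-[a for a,b in D[n]]).ravel() for n in use])
        r=least_squares(f,[.6,0,0]); print(use,r.x.round(4),"res",r.fun.round(1).tolist()); 
    print(world(r.x,P).round(4).tolist())
E
python3 fit.py
```

```text
top [([312.0, 256.0], [5, 5, 21]), ([327.0, 257.0], [7, 5, 35]), ([342.0, 257.0], [7, 5, 35]), ([356.9, 257.8], [7, 6, 37]), ([376.0, 258.2], [14, 6, 72])]
scene [([227.2, 233.9], [5, 5, 17]), ([215.9, 242.5], [7, 6, 29]), ([204.2, 251.3], [8, 6, 33]), ([192.3, 260.3], [8, 6, 32]), ([177.4, 271.5], [12, 10, 55])]
['top'] [ 0.6266 -0.2241 -0.0296] res [-0.1, 0.2, -0.0, -0.3, 0.1, 0.2, 0.1, -0.2, -0.0, 0.1]
['scene'] [ 0.6284 -0.2257 -0.0287] res [0.1, -0.2, 0.0, -0.1, 0.1, -0.1, 0.1, -0.1, -0.4, 0.4]
['top', 'scene'] [ 0.6273 -0.2248 -0.0289] res [0.1, -0.0, 0.3, -0.5, 0.3, -0.0, 0.4, -0.4, 0.2, -0.2, 0.1, -0.5, 0.0, -0.5, 0.1, -0.5, 0.2, -0.5, -0.4, -0.1]
[[0.4942, -0.1159, 0.0633], [0.4929, -0.1608, 0.0633], [0.4916, -0.2058, 0.0633], [0.4903, -0.2508, 0.0633], [0.4887, -0.3078, 0.0633]]
top [([194.0, 237.8], [3, 4, 10]), ([218.0, 238.6], [9, 8, 61])]
scene [([315.0, 161.3], [3, 3, 7]), ([300.1, 172.5], [8, 6, 39])]
['top'] [ 0.6265  0.1919 -0.0218] res [-0.0, -0.0, 0.0, 0.0]
['scene'] [ 0.6298  0.1892 -0.0236] res [0.0, -0.0, -0.0, 0.0]
['top', 'scene'] [ 0.6276  0.1911 -0.0222] res [0.2, -0.4, 0.3, -0.4, -0.1, -0.7, -0.1, -0.7]
[[0.5452, 0.218, 0.162], [0.5437, 0.151, 0.162]]
```

```bash
cat > go.py <<'E'
import sys,numpy as np
from scipy.spatial.transform import Rotation as R
from rig import bot
T={"count":([.4929,-.1608,.0633],-.0289,12),"enter":([.4887,-.3078,.0633],-.0289,12),"label":([.5437,.151,.162],-.0222,0)}
def rel(k,h):
    p,y,t=T[k]; t=np.radians(t); q=bot.sense()
    Z=R.from_euler("z",y); n=Z.apply([-np.sin(t),0,np.cos(t)]); 
    Rt=R.from_matrix(np.c_[Z.apply([np.cos(t),0,np.sin(t)]),-Z.apply([0,1,0]),-n])
    Rc=R.from_euler("xyz",q["eef_rot"])
    print(k,h,"d",(Rc.inv().apply(np.array(p)+n*h-q["tool_pos"])*1e3).round(1),"r",(Rc.inv()*Rt).as_rotvec().round(3))
for a in sys.argv[1:]:
    k,h=a.split(","); rel(k,float(h)/1e3)
q=bot.sense(); print(q["t"],q["tool_pos"].round(4),q["eef_rot"].round(3),q["force"].round(2),q["width"])
E
python3 go.py count,150 count,40
```

```text
count 0.15 d [ 366.6 -201.8   21.1] r [-0.045  0.206  0.416]
count 0.04 d [ 387.5 -192.4  128.7] r [-0.045  0.206  0.416]
0.1 [ 0.199  -0.4856  0.2308] [-3.14  -0.     0.389] [ 0.36 -0.87 -0.12] 0.08512686965669237
```

Request:
drive_tool:
  commands:
    - [50, -28, 3, -0.006, 0.028, 0.057, 0]
    - [100, -55, 6, -0.012, 0.056, 0.114, 0]
    - [160, -88, 9, -0.02, 0.09, 0.18, 0]
    - [220, -121, 13, -0.027, 0.124, 0.25, 0]
    - [275, -151, 16, -0.034, 0.155, 0.312, 0]
    - [320, -176, 18, -0.039, 0.18, 0.364, 0]
    - [350, -193, 20, -0.043, 0.197, 0.397, 0]
    - [367, -202, 21, -0.045, 0.206, 0.416, 0]
    - [367, -202, 21, -0.045, 0.206, 0.416, 0]
    - [367, -202, 21, -0.045, 0.206, 0.416, 0]
  newtons: 20

```text
t: 1.35
tool_pos: [0.4617, -0.1603, 0.2102]
eef_rot: [3.14, -0.209, -0.029]
force: [0.6, 0.6, -0.7]
width: -0.0
grasp_force: 0.0
```

```bash
python3 go.py count,25 count,4
```

```text
count 0.025 d [ 1.000e-01 -6.000e-01  1.252e+02] r [0.001 0.001 0.   ]
count 0.004 d [ 1.000e-01 -6.000e-01  1.462e+02] r [0.001 0.001 0.   ]
1.35 [ 0.4617 -0.1603  0.2102] [ 3.14  -0.209 -0.029] [ 0.65  0.64 -0.73] -4.6588235540811026e-05
```

Request:
drive_tool:
  commands:
    - [0, 0, 40, 0, 0, 0, 0]
    - [0, 0, 80, 0, 0, 0, 0]
    - [0, 0, 115, 0, 0, 0, 0]
    - [0, 0, 130, 0, 0, 0, 0]
    - [0, 0, 130, 0, 0, 0, 0]
    - [0, 0, 130, 0, 0, 0, 0]

```text
t: 2.1
tool_pos: [0.4894, -0.1613, 0.0844]
eef_rot: [3.139, -0.211, -0.029]
force: [-0.7, 0.6, 0.9]
width: 0.0002
grasp_force: 0.0
```

```bash
python3 go.py count,0
python3 - <<'E'
from rig import bot
import cv2,numpy as np
s=bot.snapshot("scene")["pixels"][190:310,130:290,::-1];t=bot.snapshot("top")["pixels"][200:320,260:420,::-1]
cv2.imwrite("pics/c1.png",cv2.resize(np.hstack([s,t]),(800,300),interpolation=cv2.INTER_CUBIC))
E
```

```text
count 0.0 d [-1.  -0.7 21.4] r [ 0.002 -0.002  0.   ]
2.1 [ 0.4894 -0.1613  0.0844] [ 3.139 -0.211 -0.029] [-0.66  0.64  0.86] 0.00020628006541297827
```

View pics/c1.png

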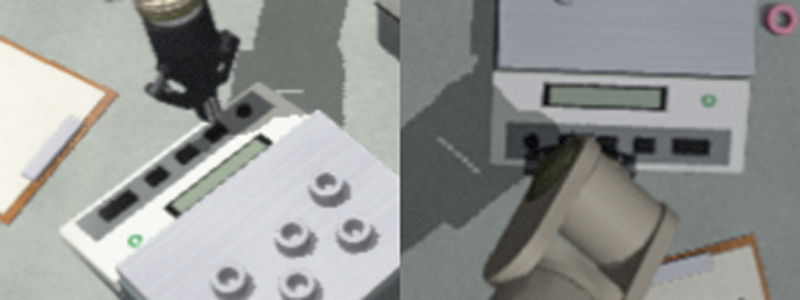

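The closed fingertips are over the count key (crop pixel 215,128). Next I'll lower slowly and watch the force.

Request:
drive_tool:
  commands:
    - [-1, -1, 10, 0, 0, 0, 0]
    - [-1, -1, 17, 0, 0, 0, 0]
    - [-1, -1, 20, 0, 0, 0, 0]
    - [-1, -1, 22, 0, 0, 0, 0]
    - [-1, -1, 23, 0, 0, 0, 0]
    - [-1, -1, 24, 0, 0, 0, 0]
    - [-1, -1, 24, 0, 0, 0, 0]
    - [-1, -1, 24, 0, 0, 0, 0]

```text
t: 3.2
tool_pos: [0.4929, -0.1597, 0.0595]
eef_rot: [3.14, -0.209, -0.028]
force: [-5.3, 1.9, 5.4]
width: -0.0
grasp_force: 2.8
```

```bash
python3 go.py count,0
```

```text
count 0.0 d [ 0.8  1.1 -3.7] r [0.001 0.    0.   ]
3.2 [ 0.4929 -0.1597  0.0595] [ 3.14  -0.209 -0.028] [-5.28  1.87  5.42] -2.8115692177903415e-05
```

Request:
drive_tool:
  commands:
    - [0, 0, 0.5, 0, 0, 0, 0]
    - [0, 0, 0.5, 0, 0, 0, 0]

```text
t: 3.45
tool_pos: [0.493, -0.1598, 0.0594]
eef_rot: [3.14, -0.209, -0.028]
force: [-8.0, 2.4, 11.1]
width: -0.0001
grasp_force: 6.1
```

```bash
python3 go.py count,0
```

```text
count 0.0 d [ 0.7  1.  -3.8] r [0.001 0.    0.001]
3.45 [ 0.493  -0.1598  0.0594] [ 3.14  -0.209 -0.028] [-7.96  2.45 11.07] -7.023912425498613e-05
```

The force jumped with almost no movement, so the key is at its stop. Retracting.

Request:
drive_tool:
  commands:
    - [0, 0, -3, 0, 0, 0, 0]
    - [0, 0, -10, 0, 0, 0, 0]
    - [0, 0, -30, 0, 0, 0, 0]
    - [0, 0, -50, 0, 0, 0, 0]
    - [0, 0, -50, 0, 0, 0, 0]
    - [0, 0, -50, 0, 0, 0, 0]

```text
t: 4.2
tool_pos: [0.4827, -0.1595, 0.1073]
eef_rot: [3.14, -0.209, -0.029]
force: [0.1, -0.5, 0.2]
width: -0.0
grasp_force: 0.0
```

```bash
python3 go.py enter,46 enter,20
```

```text
enter 0.046 d [  0.9 148.1  -0.6] r [0.001 0.    0.   ]
enter 0.02 d [  0.9 148.   25.4] r [0.001 0.    0.   ]
4.2 [ 0.4827 -0.1595  0.1073] [ 3.14  -0.209 -0.029] [ 0.14 -0.53  0.22] -3.1294647650184725e-05
```

Request:
drive_tool:
  commands:
    - [0, 40, 0, 0, 0, 0, 0]
    - [0, 90, 0, 0, 0, 0, 0]
    - [0, 130, 0, 0, 0, 0, 0]
    - [1, 148, 0, 0, 0, 0, 0]
    - [1, 148, 10, 0, 0, 0, 0]
    - [1, 148, 25, 0, 0, 0, 0]
    - [1, 148, 25, 0, 0, 0, 0]
    - [1, 148, 25, 0, 0, 0, 0]

```text
t: 5.2
tool_pos: [0.4849, -0.307, 0.0838]
eef_rot: [3.14, -0.209, -0.028]
force: [-0.1, -0.2, 1.0]
width: 0.0001
grasp_force: 0.0
```

```bash
python3 go.py enter,0
```

```text
enter 0.0 d [-0.5  0.7 20.9] r [0.001 0.    0.001]
5.2 [ 0.4849 -0.307   0.0838] [ 3.14  -0.209 -0.028] [-0.13 -0.18  0.97] 0.00012176531326483426
```

Request:
drive_tool:
  commands:
    - [0, 0, 10, 0, 0, 0, 0]
    - [0, 0, 17, 0, 0, 0, 0]
    - [0, 0, 20, 0, 0, 0, 0]
    - [0, 0, 22, 0, 0, 0, 0]
    - [0, 0, 23, 0, 0, 0, 0]
    - [0, 0, 24, 0, 0, 0, 0]
    - [0, 0, 24.3, 0, 0, 0, 0]
    - [0, 0, 24.3, 0, 0, 0, 0]

```text
t: 6.2
tool_pos: [0.4897, -0.3078, 0.0601]
eef_rot: [3.14, -0.209, -0.029]
force: [-3.3, 2.2, 3.6]
width: -0.0003
grasp_force: 2.1
```

```bash
python3 go.py enter,0
```

```text
enter 0.0 d [-0.3  0.1 -3.3] r [0.001 0.    0.   ]
6.2 [ 0.4897 -0.3078  0.0601] [ 3.14  -0.209 -0.029] [-3.32  2.19  3.64] -0.00027160507102442225
```

Only about 3.3 mm down so far, so I'll press a little further.

Request:
drive_tool:
  commands:
    - [0, 0, 0.5, 0, 0, 0, 0]
    - [0, 0, 0.8, 0, 0, 0, 0]
    - [0, 0, 0.8, 0, 0, 0, 0]

```text
t: 6.58
tool_pos: [0.4898, -0.3079, 0.0598]
eef_rot: [3.14, -0.209, -0.028]
force: [-5.3, 3.2, 9.0]
width: 0.0
grasp_force: 5.0
```

```bash
python3 go.py enter,0
```

```text
enter 0.0 d [-0.4 -0.  -3.7] r [0.001 0.    0.001]
6.575 [ 0.4898 -0.3079  0.0598] [ 3.14  -0.209 -0.028] [-5.35  3.21  8.96] 2.1063695830604485e-05
```

The enter key is at its stop too. Now up and clear.

Request:
drive_tool:
  commands:
    - [0, 0, -3, 0, 0, 0, 0]
    - [0, 0, -10, 0, 0, 0, 0]
    - [0, 0, -40, 0, 0, 0, 0]
    - [0, 0, -90, 0, 0, 0, 0]
    - [0, 0, -140, 0, 0, 0, 0]
    - [0, 0, -180, 0, 0, 0, 0]
    - [0, 0, -190, 0, 0, 0, 0]
    - [0, 0, -190, 0, 0, 0, 0]

```text
t: 7.58
tool_pos: [0.4504, -0.3065, 0.2449]
eef_rot: [3.14, -0.21, -0.029]
force: [0.3, -0.7, -1.0]
width: -0.0
grasp_force: 0.0
```

```bash
python3 go.py label,80 label,20
```

```text
label 0.08 d [  77.7 -460.    18.8] r [ 0.002 -0.21  -0.007]
label 0.02 d [  65.2 -460.1   77.5] r [ 0.002 -0.21  -0.007]
7.575 [ 0.4504 -0.3065  0.2449] [ 3.14  -0.21  -0.029] [ 0.26 -0.69 -1.  ] -9.871980206095974e-06
```

Request:
drive_tool:
  commands:
    - [5, -30, 1, 0, -0.01, 0, 0]
    - [13, -80, 3, 0, -0.035, -0.001, 0]
    - [22, -130, 5, 0, -0.06, -0.002, 0]
    - [31, -180, 7, 0, -0.085, -0.003, 0]
    - [40, -235, 9, 0, -0.11, -0.004, 0]
    - [49, -290, 12, 0, -0.135, -0.005, 0]
    - [58, -345, 14, 0, -0.16, -0.006, 0]
    - [67, -395, 16, 0.001, -0.18, -0.006, 0]
    - [74, -435, 18, 0.002, -0.2, -0.007, 0]
    - [78, -460, 19, 0.002, -0.21, -0.007, 0]
    - [78, -460, 19, 0.002, -0.21, -0.007, 0]
    - [78, -460, 19, 0.002, -0.21, -0.007, 0]

```text
t: 9.07
tool_pos: [0.5437, 0.1505, 0.241]
eef_rot: [3.141, 0.002, -0.022]
force: [0.4, -0.1, -0.7]
width: -0.0002
grasp_force: 0.0
```

```bash
python3 go.py label,20
```

```text
label 0.02 d [ 0.2 -0.5 59. ] r [0.    0.002 0.   ]
9.075 [0.5437 0.1505 0.241 ] [ 3.141e+00  2.000e-03 -2.200e-02] [ 0.4  -0.08 -0.67] -0.00020837390549222474
```

Request:
drive_tool:
  commands:
    - [0, 0, 25, 0, 0, 0, 0]
    - [0, 0, 50, 0, 0, 0, 0]
    - [0, 0, 65, 0, 0, 0, 0]
    - [0, 0, 73, 0, 0, 0, 0]
    - [0, 0, 77, 0, 0, 0, 0]
    - [0, 0, 77, 0, 0, 0, 0]
    - [0, 0, 77, 0, 0, 0, 0]

```text
t: 9.95
tool_pos: [0.5441, 0.1511, 0.1657]
eef_rot: [-3.142, -0.0, -0.022]
force: [-0.6, 0.1, 0.2]
width: -0.0001
grasp_force: 0.0
```

```bash
python3 go.py label,0
python3 - <<'E'
from rig import bot
import cv2,numpy as np
s=bot.snapshot("scene")["pixels"][110:230,240:400,::-1]
cv2.imwrite("pics/c2.png",cv2.resize(s,(640,480),interpolation=cv2.INTER_CUBIC))
E
```

```text
label 0.0 d [-0.4  0.1  3.7] r [-0.    -0.     0.001]
9.95 [0.5441 0.1511 0.1657] [-3.142 -0.    -0.022] [-0.61  0.09  0.19] -0.00010312697267235775
```

View pics/c2.png

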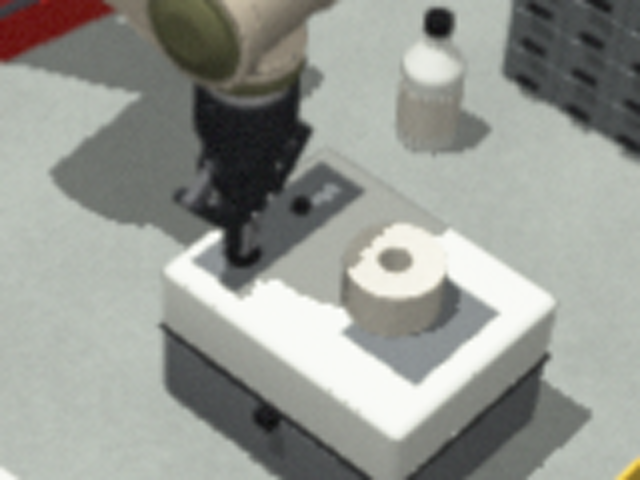

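The fingertips are just above the large button (crop pixel 240,250), clear of pause (302,205) and the roll. Pressing now.

Request:
drive_tool:
  commands:
    - [0, 0, 2, 0, 0, 0, 0]
    - [0, 0, 4, 0, 0, 0, 0]
    - [0, 0, 6, 0, 0, 0, 0]
    - [0, 0, 7, 0, 0, 0, 0]
    - [0, 0, 7.5, 0, 0, 0, 0]
    - [0, 0, 7.5, 0, 0, 0, 0]
    - [0, 0, 7.5, 0, 0, 0, 0]

```text
t: 10.88
tool_pos: [0.544, 0.151, 0.158]
eef_rot: [-3.142, 0.0, -0.022]
force: [-1.3, -0.3, 6.0]
width: 0.0002
grasp_force: 2.7
```

```bash
python3 go.py label,0
```

```text
label 0.0 d [-0.3  0.1 -4. ] r [-0.     0.     0.001]
10.875 [0.544 0.151 0.158] [-3.142  0.    -0.022] [-1.3  -0.28  5.97] 0.00015048241165900976
```

4.0 mm down at 6 N, so it's fully pressed. Retracting.

Request:
drive_tool:
  commands:
    - [0, 0, 0.3, 0, 0, 0, 0]
    - [0, 0, -3, 0, 0, 0, 0]
    - [0, 0, -15, 0, 0, 0, 0]
    - [0, 0, -50, 0, 0, 0, 0]
    - [0, 0, -90, 0, 0, 0, 0]
    - [0, 0, -110, 0, 0, 0, 0]
    - [0, 0, -110, 0, 0, 0, 0]
    - [0, 0, -110, 0, 0, 0, 0]

```text
t: 11.88
tool_pos: [0.5436, 0.151, 0.2665]
eef_rot: [3.141, 0.003, -0.022]
force: [-0.0, 0.4, 0.2]
width: -0.0
grasp_force: 0.0
```

```bash
python3 go.py; python3 -c "
from rig import bot
print(bot.hand_in())"
```

```text
11.875 [0.5436 0.151  0.2665] [ 3.141e+00  3.000e-03 -2.200e-02] [-0.04  0.39  0.24] -4.048325349324247e-05
the job is handed in; nothing more can be done
None
```

I pressed the count key, the enter key and the label button fully down in that order, releasing each before the next; the arm is clear and the job was handed in at about 11.9 s, but no verdict came back.

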